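# Hang up the gluing weight and lock it in its bracket

## Robot

A 7-joint arm with a two-finger parallel gripper is mounted at the origin on a cart in front of the work surface, level with it; the furniture and walls round the work are solid. World frame = base frame: x ahead of the robot, y to its left, z up, the work surface at z = 0. Lengths are in m, angles in degrees, forces in N, time in s.
With the tool pointing down it reaches from about 0.4 to 0.85 m from the base axis. Payload 10.4 kg.
Tool frame: the origin (TCP) lies at the very end of the fingers, on their centre line; the grasp point (between the pads) lies 19 mm behind it; z points along the fingers, y is the line along which they close (so a half turn about z gives the same grasp; the last joint's range is limited). The gripper opens to 85 mm and grips with 20 to 120 N. Pads are 22 mm wide; open, the fingers measure 114 mm over their backs; the gripper's body (76 mm by 85 mm) begins 54 mm behind the grasp point. The pads swing forward as they close: fully open they stand 13 mm farther back than shut.
Start: joints at [-77.154, 19.034, -3.707, 83.658, 1.238, 77.344, -5.071], TCP at [0.153, 0.606, 0.231] pointing down, gripper open.
Joint ranges: [-148.97, 148.97], [-28.65, 121.19], [-84.17, 76.75], [9.2, 138.47], [-72.65, 252.65], [3.7, 117.97], [-149.18, 149.18]. Speed limits (degrees/s): [127.2, 127.2, 159.86, 159.86, 180, 180, 180].

## Interface

Orientations are given as [roll, pitch, yaw] about the fixed x, y, z axes, in that order (R = Rz(yaw) Ry(pitch) Rx(roll)).
In Python, from rig import arm, cams gives the robot as it stands. The module is installed in compiled form; this text tells all that it offers.
- The arm moves only by the tool send_rows, never from a script. Its argument "deltas" is text: rows parted by semicolons, each of 7 numbers parted by spaces: the closure, from 0 (fully open) to 1 (shut), then the shift along the world's x, y, z in cm, then the turn, a rotation vector about the world's x, y, z in degrees. A call has 1 to 8 rows; each row shifts and turns the commanded pose from where the row before left it; what a row does not reach is not made up. A row lasts 1/8 s, in which the tool goes at most 62.5 mm and 10.7 degrees, less where a joint would pass 70% of its speed; a pose out of reach is approached as far as the arm can. A call is refused whole if a number of a shift passes 6.25 or a number of a turn 10.7, either way. A call with a gripper value outside its range is refused whole. The fingers move at their own pace and stop on an object; the grip force is fixed at half the most. Time passes only in rows, so rows that do not move let the fingers close. It gives the time, the measured TCP pose, the force, the opening and the grip force at its end, in the units of the state.
- arm.state(): the state, without advancing time (a new reading comes with each control period).
- cams.get_image(name): name is "side" or "top"; returns the picture (384x512x3 uint8, red, green, blue); there is no depth.
- cams.calibration(name): a dict with "fx", "fy", "cx", "cy" (pixels), "dist_coeffs" ([k1, k2, p1, p2, k3] as OpenCV has them; the pictures are not rectified), "R" (3x3) and "t" (3): a world point X has camera coordinates R X + t. Camera axes: x right, y down, z forward; pixel columns grow to the right and rows downward; lengths in m; the calibration is good to about 2 mm. A picture is of the moment at which its call begins. calibration takes no time and is no camera call.
- arm.sign_off(): hands the job in; it is judged then, once.
The state is a dict: "time": time; "joints": joint angles; "dq": joint speeds; "joint_torque": joint torques, N m; "tool_pos": TCP position; "tcp_rot": TCP orientation; "contact_force": force on the tool from outside, world axes, zero at the start; "moment": the same for the moment, N m; "opening": finger opening in m; "grasp_force": force on a finger pad.
Only numpy, scipy, OpenCV 4.12 (cv2) and the standard library are available. Lean on these libraries where they do the work, as an engineer would, in place of code of your own. Each camera call takes 0.05 s, during which the arm holds its last target. There are 200 camera calls.

## Task

Pick the steel gluing weight up by its round head and lift it level, off the worktop, without dragging its block; then ease your grip just enough for the block to swing down under your fingers, and tighten again. Slide the weight's flat stem edge-on into the open slot of the hanging bracket with its crossbar above the plate, twist it a quarter turn and set it down gently so that the crossbar drops fully into the notch across the plate, then let go and leave it hanging plumb and still, with the other things where they stood.

Things in the scene. Friction and masses are not known exactly. Their poses are not given: they have to be found in the camera images.
- weight: Loose bare-steel gluing weight, 0.19 to 0.30 kg, 145 mm long, lying level at the start. Origin: middle of its round head, then 15 mm above the worktop. Its x axis runs along the stem from block to head (straight up when hanging plumb); y is the head's pivot axis (always level); z points up at the start. Centre of mass at about x = -84 mm.
- weight_head (a point): Middle of the head, axes as the weight's: a disc 30 mm in diameter, 12 mm thick along y, with a round boss 16 mm in diameter and 5 mm proud in the middle of each face; 22 mm over the bosses. Gripped on both bosses along y it stays level while the grip is firm, (60 N or more), and swings about them to plumb as it is eased to some 5 to 15 N, by its mass and friction; let go, it falls.
- weight_bar (a point): Centre of the round crossbar, 12 mm in diameter and 44 mm long along y, that crosses the stem at x = -42 mm. Axes as the weight's. The stem, from head to block, is flat: 16 mm wide (y), 6 mm thick (z).
- weight_block (a point): Centre of the block at x = -115 mm; it is a 30 mm cube. Axes as the weight's.
- bracket: Fixed grey hanging bracket. Origin on the worktop under the middle of its keyhole, z up. A level plate 64 mm wide (y), 16 mm thick, top 135 mm up, nothing above it; x = -26 to 70 mm. A post under the plate (x = 51 to 69 mm, 40 mm wide) stands on a foot 10 mm thick (x = -35 to 100 mm, y = -45 to 45 mm).
- bracket_mouth (a point): Mouth of the slot, at the plate's front edge, x = -26 mm, 135 mm up. The slot, 10 mm wide, runs from here along the bracket's x axis into a 20 x 20 mm keyhole and opens to -x between two splayed horns (to x = -43 mm). The stem passes it only edge-on, the weight's y axis along the bracket's x axis, and can turn only in the keyhole.
- bracket_seat (a point): Where the crossbar's centre comes to rest: over the keyhole's middle, 133 mm up, 2 mm below the plate's top. Axes as the bracket's. The notch for it, 16 mm wide and 8 mm deep, crosses the plate's top along y; the crossbar drops in when it lies along y, a quarter turn either way from how it enters. Lying on the plate instead, its centre is 4 to 8 mm higher.
- tape_roll: Loose bystander, to be left alone: roll of masking tape, 54 mm wide, 18 mm high; origin at the centre of its underside.
- sanding_stick: Loose bystander, to be left alone: sanding stick 120 x 18 x 8 mm; origin at the centre of its underside.
- glue_bottles: Loose bystander, to be left alone: twin glue bottles in a holder, 75 x 41 x 68 mm; origin at the centre of its underside.
- sand_block: Loose bystander, to be left alone: foam sanding block 70 x 45 x 18 mm; origin at the centre of its underside.
- paint_jar: Loose bystander, to be left alone: small paint bottle, 26 mm wide, 64 mm high; origin at the centre of its underside.
- spring_clip: Loose bystander, to be left alone: spring clip 55 x 16 x 18 mm; origin at the centre of its underside.
- glass_pot: Loose bystander, to be left alone: lidded pot 44 mm wide, 54 mm high; origin at the centre of its underside.

How it is judged (in metres and radians):
On the way, in this order (a step that is already met when the one before it is completed fails the run):
1. the weight is lifted level: head and block both at least 25 mm higher than they lay, stem within 0.5 rad of level, held by the fingers (height (world z) of each of weight, weight_block above 0.04 m and angle between weight's own x axis and vertical between 1.07 and 2.07 rad and contact force between the fingers and weight above 2 N), for 0.2 s.
2. the weight hangs plumb (within 0.3 rad) from the fingers, clear of everything else (angle between weight's own x axis and vertical below 0.3 rad and height (world z) of weight_block above 0.03 m and contact force between the fingers and weight above 2 N and contact force between weight and bracket below 0.1 N), for 0.3 s.
3. the stem is in the keyhole edge-on, crossbar along the slot, above the plate (horizontal distance between weight_bar and bracket_seat below 0.012 m and angle between the y axis of weight and the x axis of bracket, either way round below 0.5 rad and z of weight_bar in the frame of bracket_seat between 0.003 and 0.045 m), for 0.05 s.
4. the crossbar has been turned and has dropped into the notch (horizontal distance between weight_bar and bracket_seat below 0.006 m and z of weight_bar in the frame of bracket_seat between -0.004 and 0.0025 m and angle between the y axis of weight and the y axis of bracket, either way round below 0.15 rad and angle between weight's own x axis and vertical below 0.15 rad), for 0.1 s.
At the end, for the whole second after the job is handed in: The crossbar lies in the notch, its centre within 6 mm horizontally of the seat and at most 2.5 mm above it, along the notch within 0.15 rad; the weight hangs plumb within 0.15 rad, let go and at rest (under 0.03 m/s and 0.3 rad/s) (all of step 4 and contact force between the fingers and weight below 0.1 N and linear speed of weight below 0.03 m/s and angular speed of weight below 0.3 rad/s); the robot touches nothing.
It fails at once if another thing on the worktop is shoved more than 25 mm (distance of any of tape_roll, sanding_stick, glue_bottles, sand_block, paint_jar, spring_clip, glass_pot from where it was at the start of the episode above 0.025 m).
It fails at once if the weight is forced against the bracket with more than 40 N (contact force between weight and bracket above 40 N).
It also fails if it takes over 58 s, if anything falls off the work surface, if the arm or the gripper's body presses on something with over 40 N, if the wrist force passes 120 N, or if a joint passes its speed limit or range.

## Working session

There is one attempt and no reset: what is moved stays moved. The work goes in short steps, Python scripts to look and compute and a tool call to move; the robot and the scene stay as the last step left them, time stands still between calls to the robot, and variables do not carry over. Pictures are saved under pics/ and viewed, at most 10 in all, crops included, and the job is handed in when it is done.

Besides the shell and the picture viewer there is one more tool, called after "Emit:" as name(argument=value, ...) on one line, values as JSON. send_rows: Moves the arm, as the interface text tells. Its arguments: {"type":"object","properties":{"deltas":{"type":"string"}},"required":["deltas"]}

```bash
mkdir -p pics
cat > h.py <<'E'
import numpy as np, cv2
from rig import arm, cams
def cal(n):
    c=cams.calibration(n); K=np.array([[c['fx'],0,c['cx']],[0,c['fy'],c['cy']],[0,0,1.]])
    return K,np.array(c['dist_coeffs'],float),np.array(c['R'],float),np.array(c['t'],float)
def snap(n,f):
    im=cams.get_image(n)[:,:,::-1].copy(); cv2.imwrite('pics/'+f,im); return im
def onplane(n,px,z):
    K,d,R,t=cal(n); u=cv2.undistortPoints(np.array(px,float).reshape(-1,1,2),K,d).reshape(-1,2)
    C=-R.T@t; D=np.c_[u,np.ones(len(u))]@R
    return C+D*((z-C[2])/D[:,2])[:,None]
def proj(n,X):
    K,d,R,t=cal(n); return cv2.projectPoints(np.array(X,float).reshape(-1,1,3),cv2.Rodrigues(R)[0],t,K,d)[0].reshape(-1,2)
E
python3 - <<'E'
from h import *
a=snap('top','t0.png');b=snap('side','s0.png')
cv2.imwrite('pics/t0b.png',cv2.resize(a,(800,600),interpolation=cv2.INTER_CUBIC));cv2.imwrite('pics/s0b.png',cv2.resize(b,(800,600),interpolation=cv2.INTER_CUBIC))
print(arm.state())
for n in('top','side'):
    K,d,R,t=cal(n);print(n,K[0,0],-R.T@t,R)
E
```

```text
{'time': 0.1, 'joints': array([-77.15600354,  19.06833308,  -3.70482866,  83.70078822,
         1.23856891,  77.34261845,  -5.07097747]), 'dq': array([ 0.11898385, -0.12216262, -0.00577717, -0.12775742,  0.02909016,
        0.0513924 , -0.05968873]), 'joint_torque': array([ 1.73309643e-03, -6.26742768e+01,  4.92954638e-02, -3.92421091e+01,
        1.62633456e-02,  7.07076179e-03, -2.33086843e-05]), 'tool_pos': array([0.15262096, 0.60574085, 0.230599  ]), 'tcp_rot': array([-1.79928276e+02,  4.88402696e-03,  1.65860046e+02]), 'contact_force': array([-0.334043  ,  0.0801428 ,  1.20800557]), 'moment': array([-0.09474988, -0.0003897 ,  0.00746463]), 'grasp_force': 0.0, 'opening': 0.08553905734840671}
top 424.81475023168156 [0.37838921 0.02650839 1.53745278] [[ 0.01488529 -0.99982847  0.01102106]
 [-0.99246935 -0.01611423 -0.12142868]
 [ 0.12158545 -0.00913056 -0.99253897]]
side 398.2920621909444 [ 0.14320068 -0.94894679  0.85593937] [[ 0.91142279 -0.41134969 -0.00999627]
 [-0.24510405 -0.52324021 -0.81617626]
 [ 0.3305034   0.74633178 -0.57771652]]
```

View pics/t0b.png

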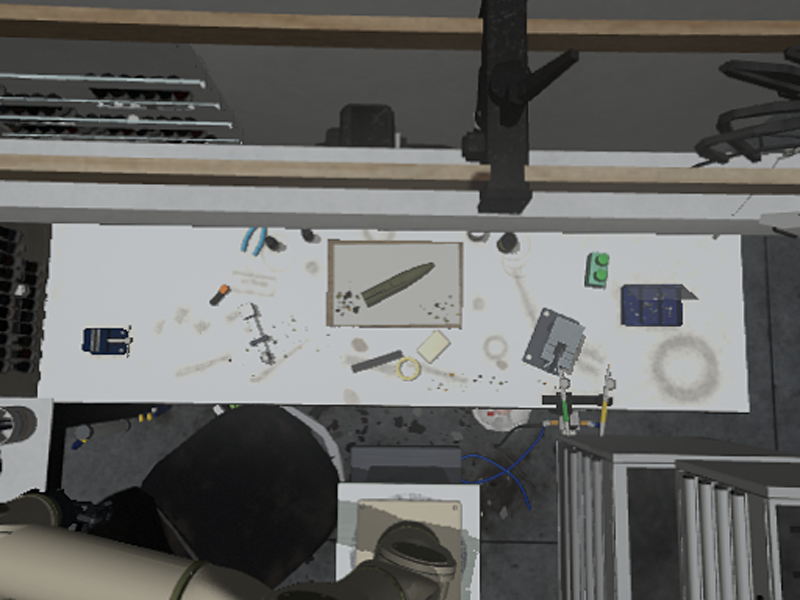

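View pics/s0b.png

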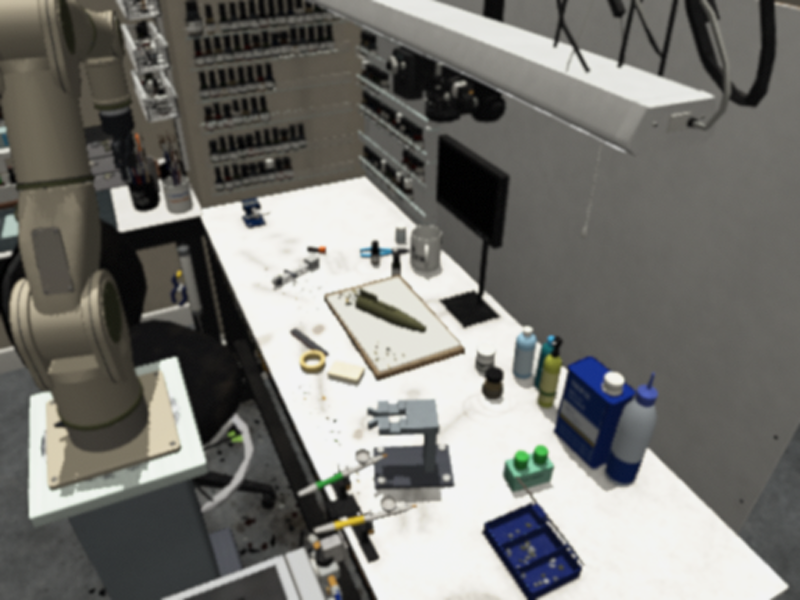

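The top view shows the weight near (258,333) and the bracket near (555,340), both in the enlarged picture. The side view shows them near (297,270) and (410,440). I'll zoom in on both.

Run:
```python
from h import *
a=cv2.imread('pics/t0.png');b=cv2.imread('pics/s0.png')
def crop(im,x,y,w,h,s): return cv2.resize(im[y:y+h,x:x+w],(400,300),interpolation=cv2.INTER_CUBIC)
m=np.vstack([np.hstack([crop(a,140,188,56,42,0),crop(b,168,154,56,42,0)]),np.hstack([crop(a,325,190,64,48,0),crop(b,220,245,88,66,0)])])
cv2.imwrite('pics/m.png',m)
```

```text
(no output)
```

View pics/m.png

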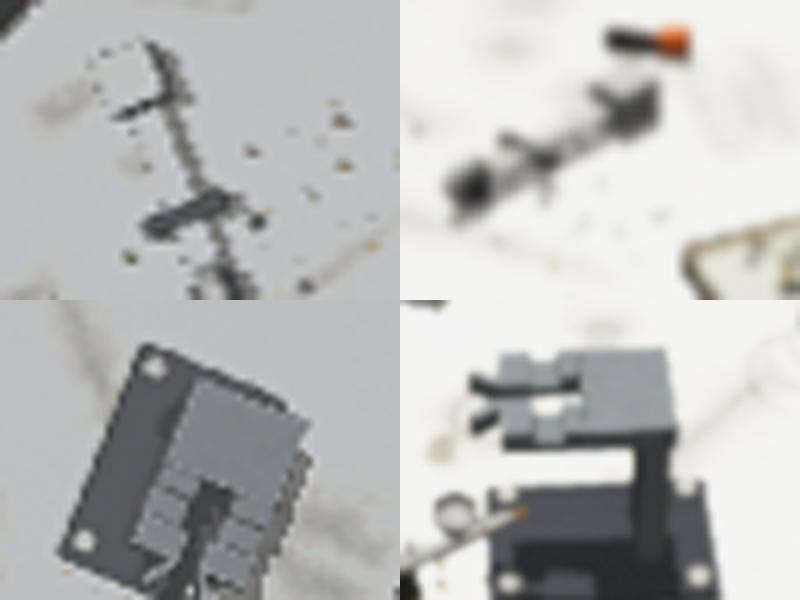

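```bash
cat > fit.py <<'E'
from h import *
from scipy.optimize import least_squares
def world(p,P):
    c,s=np.cos(p[2]),np.sin(p[2]); P=np.array(P,float)/1000
    return np.c_[p[0]+c*P[:,0]-s*P[:,1],p[1]+s*P[:,0]+c*P[:,1],P[:,2]]
def fit(obs,p0):
    f=lambda p: np.concatenate([(proj(n,world(p,P))-q).ravel() for n,P,q in obs])
    r=least_squares(f,p0,loss='soft_l1'); return r.x,r.fun.reshape(-1,2)
E
python3 - <<'E'
from fit import *
T=lambda q,o,s:np.array(q,float)/s+o
tb=T([(147,343-300+0),(60,252),(200,78),(308,120),(133,245)],(325,190),6.25)-0.42
sb=T([(100,52),(268,50),(276,130),(103,136),(87,187),(303,183)],(220,245),400/88)-0.4
p,r=fit([('top',[(100,45,10),(-35,45,10),(70,32,135),(70,-32,135),(-26,32,135)],tb),
 ('side',[(-26,32,135),(70,32,135),(70,-32,135),(-26,-32,135),(-35,45,10),(100,45,10)],sb)],[.35,-.25,-.4])
print('bracket',p,np.degrees(p[2]));print(r.round(1))
tw=T([(140,80),(190,214)],(140,188),400/56)-0.43
sw=T([(470-400,190)],(168,154),400/56)-.43
X=onplane('top',tw,.022); d=X[1]-X[0]
w,r=fit([('top',[(-115,0,30),(-42,0,21)],tw),('side',[(0,0,22)],sw)],[X[1][0],X[1][1],np.arctan2(d[1],d[0])])
print('weight',w,np.degrees(w[2]));print(r.round(1))
np.save('p.npy',[p,w])
def draw(im,n,segs,p,c,s,o):
    for a,b in segs:
        q=(proj(n,world(p,[a,b]))+.5-o)*s; cv2.line(im,tuple(int(v) for v in q[0]),tuple(int(v) for v in q[1]),c,1)
box=lambda x0,x1,y,z:[((x0,-y,z),(x1,-y,z)),((x0,y,z),(x1,y,z)),((x0,-y,z),(x0,y,z)),((x1,-y,z),(x1,y,z))]
ws=box(-130,-100,15,30)+box(-130,-100,15,0)+box(-100,0,8,18)+box(-48,-36,22,15)+box(-15,15,6,15)
bs=box(-26,70,32,135)+box(-35,100,45,10)+box(-10,10,10,135)+box(-26,-10,5,135)
out=[]
for seg,pp,cs in((ws,w,[('top',140,188,56,42),('side',168,154,56,42)]),(bs,p,[('top',325,190,64,48),('side',220,245,88,66)])):
    row=[]
    for n,x,y,W,H in cs:
        im=cv2.imread('pics/%s0.png'%n[0])[y:y+H,x:x+W];im=cv2.resize(im,(400,300),interpolation=cv2.INTER_CUBIC);draw(im,n,seg,pp,(0,0,255),400/W,np.array((x,y)));row.append(im)
    out.append(np.hstack(row))
cv2.imwrite('pics/m2.png',np.vstack(out))
E
```

```text
bracket [ 0.44361175 -0.30971288 -0.39342809] -22.541768815188743
[[ 0.1 -0.4]
 [-0.1  0.6]
 [ 0.  -0.3]
 [ 0.8  0.6]
 [-0.1 -0.4]
 [-0.5  0.2]
 [-0.1 -0.5]
 [ 0.7  0.3]
 [-0.5  0.2]
 [-0.3 -0.3]
 [ 0.6 -1. ]]
weight [ 0.42560346  0.32495129 -2.72745183] -156.27147876416817
[[-0.2 -0.1]
 [ 0.8  0.3]
 [-0.  -1.7]]
```

View pics/m2.png

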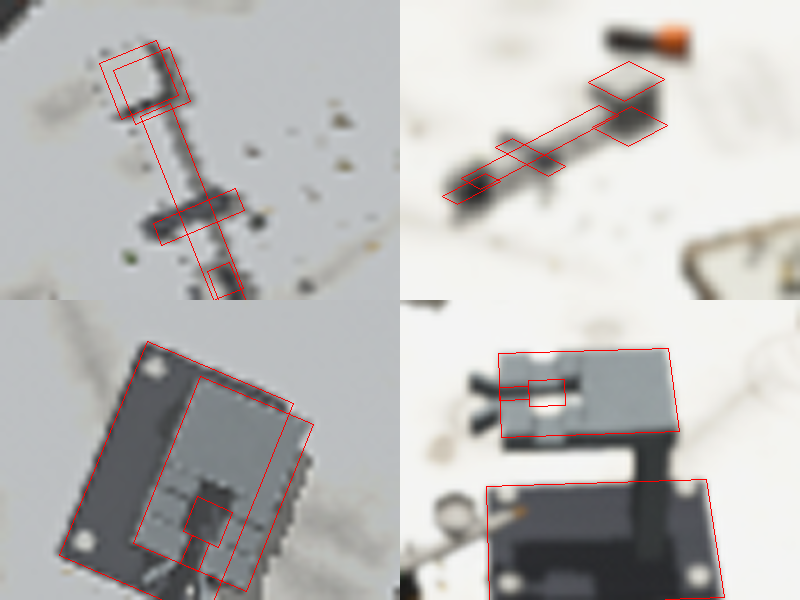

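The overlays fit both objects. The bracket is at (0.444, -0.310) with yaw -22.5°, and the head is at (0.426, 0.325) with axis -156.3°. I'm moving above the head.

Emit:
send_rows(deltas="0 3.9 -4 -1 0 0 5.4;0 3.9 -4 -1 0 0 5.4;0 3.9 -4 -1 0 0 5.4;0 3.9 -4 -1 0 0 5.4;0 3.9 -4 -1 0 0 5.4;0 3.9 -4 -1 0 0 5.4;0 3.9 -4.1 -1 0 0 5.4;0 0 0 0 0 0 0")

```text
time: 1.1
tool_pos: [0.4285, 0.3204, 0.1603]
tcp_rot: [-179.9, -0.1, -156.7]
contact_force: [-0.4, 0.9, 0.2]
opening: 0.0852
grasp_force: 0.0
```

Run:
```python
from fit import *
p,w=np.load('p.npy'); a=snap('top','t1.png');b=snap('side','s1.png'); s=arm.state();print(s['tool_pos'],s['tcp_rot'])
q=proj('side',[[w[0],w[1],.015]])[0].astype(int);print(q, proj('side',[s['tool_pos']]),proj('top',[s['tool_pos']]))
x,y=q[0]-40,q[1]-40
im1=cv2.resize(b[y:y+60,x:x+80],(800,600),interpolation=cv2.INTER_CUBIC)
segs=[((0,0,15),(-115,0,15)),((0,-11,15),(0,11,15)),((-42,-22,15),(-42,22,15))]
for A,B in segs:
    g=((proj('side',world(w,[A,B]))+.5-(x,y))*10).astype(int);cv2.line(im1,tuple(map(int,g[0])),tuple(map(int,g[1])),(0,0,255),1)
cv2.imwrite('pics/m3.png',im1)
```

```text
[0.4255044  0.32488765 0.16100734] [ 1.79991801e+02 -4.92085594e-02 -1.56444606e+02]
[177 179] [[173.27558262 146.52346206]] [[162.77482282 227.27297959]]
```

View pics/m3.png

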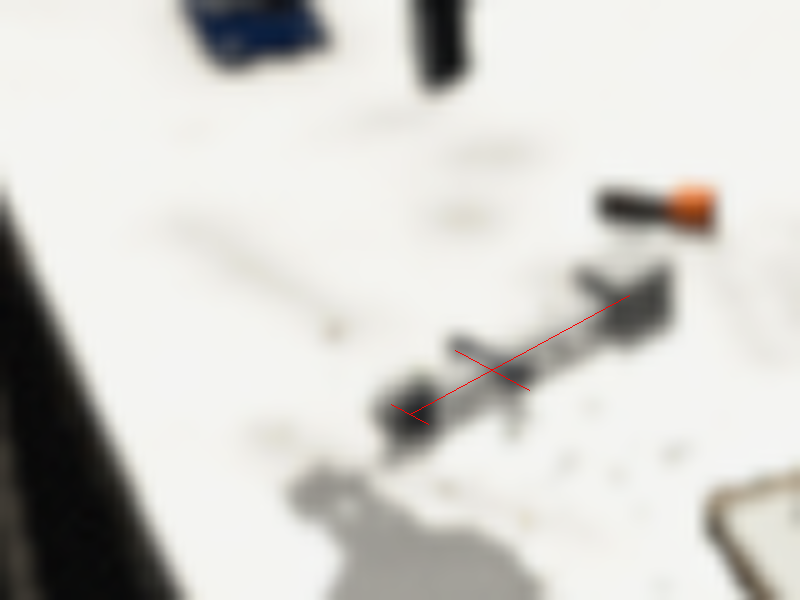

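The overlay sits on the head at (410,415), the crossbar and the block, so the pose is right. I'll descend.

Emit:
send_rows(deltas="0 0 0 -4 0 0 0;0 0 0 -4 0 0 0;0 0 0 -3 0 0 0;0 0 0 -2 0 0 0;0 0 0 -1.3 0 0 0;0 0 0 -0.9 0 0 0;0 0 0 -0.4 0 0 0;0 0 0 0 0 0 0")

```text
time: 2.2
tool_pos: [0.4258, 0.3253, 0.0056]
tcp_rot: [180.0, 0.0, -156.3]
contact_force: [0.2, -0.5, 0.9]
opening: 0.0854
grasp_force: 0.0
```

Emit:
send_rows(deltas="0.5 0 0 0 0 0 0;0.6 0 0 0 0 0 0;0.7 0 0 0 0 0 0;1 0 0 0 0 0 0;1 0 0 0 0 0 0;1 0 0 0 0 0 0;1 0 0 0 0 0 0;1 0 0 0 0 0 0")

```text
time: 3.2
tool_pos: [0.4258, 0.3253, 0.0057]
tcp_rot: [180.0, 0.0, -156.3]
contact_force: [-2.3, -0.3, 5.7]
opening: 0.0206
grasp_force: 58.6
```

Emit:
send_rows(deltas="1 0 0 0.3 0 0 0;1 0 0 0.6 0 0 0;1 0 0 1 0 0 0;1 0 0 1.5 0 0 0;1 0 0 1.5 0 0 0;1 0 0 1 0 0 0;1 0 0 0.5 0 0 0;1 0 0 0 0 0 0")

```text
time: 4.2
tool_pos: [0.4257, 0.3252, 0.0696]
tcp_rot: [180.0, 0.0, -156.3]
contact_force: [0.2, 0.2, -2.7]
opening: 0.0203
grasp_force: 58.8
```

Run:
```python
from fit import *
b=snap('side','s2.png');a=snap('top','t2.png'); s=arm.state();print(s['contact_force'],s['moment'],s['opening'],s['grasp_force'])
q=proj('side',[[.43,.325,.07]])[0].astype(int)
x,y=q[0]-40,q[1]-30
x=max(x,0)
im1=cv2.resize(b[y:y+60,x:x+80],(600,450),interpolation=cv2.INTER_CUBIC)
cv2.imwrite('pics/m4.png',im1)
```

```text
[ 0.9654092   0.55090276 -2.98510178] [-0.1267273   0.29591088  0.01163875] 0.020343463317976807 58.795838356018066
```

View pics/m4.png

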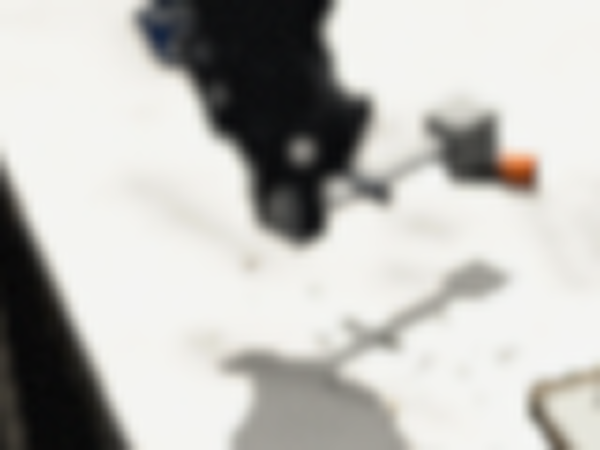

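The weight is held level, with the block at (465,140) clear of its shadow. I'll raise it higher and then ease the grip.

Emit:
send_rows(deltas="1 0 0 2 0 0 0;1 0 0 3 0 0 0;1 0 0 3 0 0 0;1 0 0 3 0 0 0;1 0 0 2 0 0 0;1 0 0 1 0 0 0;0.9 0 0 0 0 0 0;0.85 0 0 0 0 0 0")

```text
time: 5.3
tool_pos: [0.4253, 0.3247, 0.2081]
tcp_rot: [-180.0, -0.1, -156.3]
contact_force: [0.2, 0.4, -2.5]
opening: 0.0204
grasp_force: 59.0
```

Emit:
send_rows(deltas="0.82 0 0 0 0 0 0;0.8 0 0 0 0 0 0")

```text
time: 5.55
tool_pos: [0.4255, 0.325, 0.2089]
tcp_rot: [-180.0, -0.0, -156.3]
contact_force: [-0.2, -0.6, -2.5]
opening: 0.0206
grasp_force: 59.0
```

Emit:
send_rows(deltas="0.79 0 0 0 0 0 0;0.78 0 0 0 0 0 0")

```text
time: 5.8
tool_pos: [0.4257, 0.3251, 0.2093]
tcp_rot: [180.0, -0.0, -156.3]
contact_force: [0.2, 0.2, -2.8]
opening: 0.0199
grasp_force: 59.0
```

Emit:
send_rows(deltas="0.772 0 0 0 0 0 0;0.77 0 0 0 0 0 0")

```text
time: 6.05
tool_pos: [0.4257, 0.3251, 0.2093]
tcp_rot: [180.0, -0.0, -156.3]
contact_force: [-0.1, -1.2, -2.1]
opening: 0.0203
grasp_force: 59.0
```

Emit:
send_rows(deltas="0.767 0 0 0 0 0 0;0.765 0 0 0 0 0 0")

```text
time: 6.3
tool_pos: [0.4257, 0.3251, 0.2093]
tcp_rot: [180.0, -0.0, -156.3]
contact_force: [-0.7, 0.3, -2.6]
opening: 0.0203
grasp_force: 59.0
```

Emit:
send_rows(deltas="0.763 0 0 0 0 0 0")

```text
time: 6.42
tool_pos: [0.4257, 0.3251, 0.2094]
tcp_rot: [180.0, 0.0, -156.3]
contact_force: [0.1, 0.3, -3.4]
opening: 0.0203
grasp_force: 54.0
```

Emit:
send_rows(deltas="0.762 0 0 0 0 0 0")

```text
time: 6.55
tool_pos: [0.4257, 0.3251, 0.2094]
tcp_rot: [180.0, 0.0, -156.3]
contact_force: [-0.2, 0.6, -2.8]
opening: 0.0204
grasp_force: 51.4
```

Emit:
send_rows(deltas="0.761 0 0 0 0 0 0")

```text
time: 6.68
tool_pos: [0.4257, 0.3251, 0.2093]
tcp_rot: [180.0, 0.0, -156.3]
contact_force: [-0.4, -0.1, -2.8]
opening: 0.0205
grasp_force: 48.8
```

Emit:
send_rows(deltas="0.759 0 0 0 0 0 0")

```text
time: 6.8
tool_pos: [0.4256, 0.3251, 0.2093]
tcp_rot: [180.0, -0.0, -156.3]
contact_force: [-0.5, -0.9, -2.3]
opening: 0.0207
grasp_force: 43.6
```

Emit:
send_rows(deltas="0.755 0 0 0 0 0 0;0.751 0 0 0 0 0 0;0.749 0 0 0 0 0 0")

```text
time: 7.18
tool_pos: [0.4258, 0.3252, 0.2095]
tcp_rot: [180.0, 0.0, -156.3]
contact_force: [1.1, 1.2, -2.7]
opening: 0.0212
grasp_force: 16.9
```

```bash
python3 -c "
from rig import arm
s=arm.state();print(s['moment'],s['grasp_force'])"
```

```text
[-0.02270361 -0.05171335 -0.02786692] 16.91487729549408
```

Emit:
send_rows(deltas="0.749 0 0 0 0 0 0;0.748 0 0 0 0 0 0;0.748 0 0 0 0 0 0;0.748 0 0 0 0 0 0;0.748 0 0 0 0 0 0;0.748 0 0 0 0 0 0")

```text
time: 7.92
tool_pos: [0.4257, 0.3251, 0.2093]
tcp_rot: [180.0, -0.0, -156.3]
contact_force: [-0.1, 0.1, -1.5]
opening: 0.0218
grasp_force: 13.2
```

Run:
```python
from fit import *
a=snap('top','t3.png');b=snap('side','s3.png');s=arm.state();print(s['moment'],s['contact_force'],s['grasp_force'])
q=proj('side',[[.43,.325,.15]])[0].astype(int);x,y=max(q[0]-40,0),q[1]-30
im1=cv2.resize(b[y:y+60,x:x+80],(400,300),interpolation=cv2.INTER_CUBIC)
# bracket zooms from t0 and s0 with keyhole/notch overlay
p,w=np.load('p.npy')
def z(n,x,y,W,H):
    im=cv2.resize(cv2.imread('pics/%s0.png'%n[0])[y:y+H,x:x+W],(400,300),interpolation=cv2.INTER_CUBIC); o=im.copy()
    for P in([(-10,-10,135),(10,-10,135),(10,10,135),(-10,10,135)],[(-8,-32,135),(8,-32,135),(8,32,135),(-8,32,135)],[(-26,-5,135),(-10,-5,135),(-10,5,135),(-26,5,135)]):
        g=((proj(n,world(p,P))+.5-(x,y))*400/W);cv2.polyline(o,[g.astype(np.int32)],True,(0,0,255),1)
    return im,o
t,to=z('top',335,195,48,36);s_,so=z('side',225,250,52,39)
cv2.imwrite('pics/m5.png',np.vstack([np.hstack([im1,t]),np.hstack([s_,to])]))
```

```text
[0.02611207 0.00133139 0.01654391] [ 0.13639106 -0.84457446 -3.33515293] 13.203923553228378Traceback (most recent call last):
  File "<stdin>", line 12, in <module>
  File "<stdin>", line 10, in z
AttributeError: module 'cv2' has no attribute 'polyline'
```

Run:
```python
from fit import *
b=cv2.imread('pics/s3.png')
q=proj('side',[[.43,.325,.15]])[0].astype(int);x,y=max(q[0]-40,0),q[1]-30
im1=cv2.resize(b[y:y+60,x:x+80],(400,300),interpolation=cv2.INTER_CUBIC)
p,w=np.load('p.npy')
def z(n,x,y,W,H):
    im=cv2.resize(cv2.imread('pics/%s0.png'%n[0])[y:y+H,x:x+W],(400,300),interpolation=cv2.INTER_CUBIC); o=im.copy()
    for P in([(-10,-10,135),(10,-10,135),(10,10,135),(-10,10,135)],[(-8,-32,135),(8,-32,135),(8,32,135),(-8,32,135)],[(-26,-5,135),(-10,-5,135),(-10,5,135),(-26,5,135)]):
        g=((proj(n,world(p,P))+.5-(x,y))*400/W);cv2.polylines(o,[g.astype(np.int32)],True,(0,0,255),1)
    return im,o
t,to=z('top',335,195,48,36);s_,so=z('side',225,250,52,39)
cv2.imwrite('pics/m5.png',np.vstack([np.hstack([im1,t]),np.hstack([so,to])]))
```

```text
(no output)
```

View pics/m5.png

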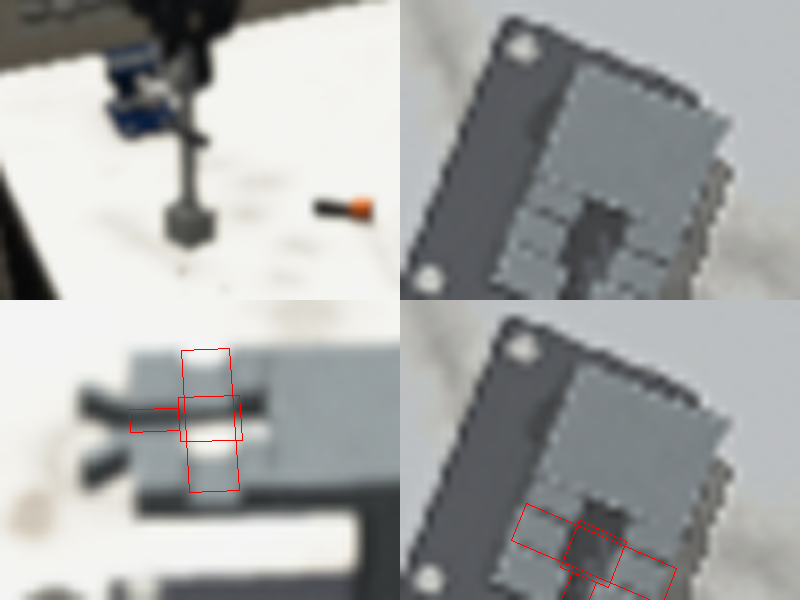

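The weight hangs plumb, with the block at (190,225), and the bracket's notch matches the model. I'll check how high the tools at the bench edge near the bracket stand.

Run:
```python
from fit import *
def tri(a,b):
    P=[];q=[]
    for n,x in(('top',a),('side',b)):
        K,d,R,t=cal(n);P.append(np.c_[R,t]);q.append(cv2.undistortPoints(np.array([[x]],float),K,d).reshape(2,1))
    X=cv2.triangulatePoints(P[0],P[1],q[0],q[1]);return (X[:3]/X[3]).ravel()
for a,b in(((565,383),(362,457)),((609,384),(388,503)),((566,415),(325,482)),((603,420),(345,523))): 
    X=tri(np.array(a)*.64,np.array(b)*.64);print(X,proj('top',[X])/.64,proj('side',[X])/.64)
p,w=np.load('p.npy')
print('pre',world(p,[(-90,0,0),(0,0,0)]))
```

```text
[ 0.37800954 -0.33279758  0.08800132] [[564.97525464 383.08079663]] [[362.11402111 456.98354192]]
[ 0.37841883 -0.42834967  0.08645442] [[609.10081591 383.69051455]] [[387.52889386 503.07237992]]
[ 0.31035944 -0.33906094  0.06832836] [[566.15739438 414.41822237]] [[324.17104049 482.09692645]]
[ 0.30613655 -0.42060008  0.06880374] [[603.84854615 417.11150903]] [[340.59819822 523.51315945]]
pre [[ 0.36048772 -0.27521076  0.        ]
 [ 0.44361175 -0.30971288  0.        ]]
```

Emit:
send_rows(deltas="0.8 0 0 0 0 0 0;1 0 0 0 0 0 0;1 0 0 0 0 0 -5;1 1 -4 0 0 0 -8;1 -1.2 -5.5 0 0 0 -8;1 -1.2 -5.5 0 0 0 -8;1 -1 -5.5 0 0 0 -8;1 -1 -5.5 0 0 0 -8")

```text
time: 9.02
tool_pos: [0.3912, 0.0634, 0.2095]
tcp_rot: [180.0, 0.0, 158.4]
contact_force: [1.1, -0.5, -2.5]
opening: 0.0202
grasp_force: 60.0
```

Emit:
send_rows(deltas="1 1 -4.8 0 0 0 -10.5;1 1 -4.8 0 0 0 -10.5;1 0.5 -4.8 0 0 0 -10.5;1 0 -4.8 0 0 0 -10.5;1 -1 -4.8 0 0 0 -10.5;1 -1.5 -4.5 0 0 0 -10.5;1 -1.5 -3 0 0 0 -10.5;1 -1.5 -2 0 0 0 -10.5")

```text
time: 10.02
tool_pos: [0.3609, -0.2714, 0.2095]
tcp_rot: [180.0, 0.0, 74.2]
contact_force: [0.5, 0.1, -2.3]
opening: 0.0199
grasp_force: 60.0
```

Emit:
send_rows(deltas="1 0 -0.4 -0.8 0 0 -7;1 0 0 -0.8 0 0 0;1 0 0 -0.6 0 0 0;1 0 0 0 0 0 0;1 0 0 0 0 0 0")

```text
time: 10.65
tool_pos: [0.3619, -0.2737, 0.1875]
tcp_rot: [180.0, 0.0, 67.7]
contact_force: [0.7, -0.3, -2.4]
opening: 0.0203
grasp_force: 60.0
```

```bash
cat > chk.py <<'E'
from fit import *
import sys
def hang(tp,yaw,zo=.0095):
    e=np.array([np.cos(yaw),np.sin(yaw),0]);f=np.array([-e[1],e[0],0]);h=np.array(tp)+[0,0,zo];k=np.array([0,0,1])
    L=[(h,h-.1*k)]
    b=h-.042*k;L.append((b-.022*e,b+.022*e))
    for z in(.1,.13):
        c=[h-z*k+.015*(s*e+t*f) for s,t in((1,1),(1,-1),(-1,-1),(-1,1))]
        L+=[(c[i],c[(i+1)%4]) for i in range(4)]
    return L
def main(tag):
    p,w=np.load('p.npy');a=snap('top',f't{tag}.png');b=snap('side',f's{tag}.png');s=arm.state()
    print(s['tool_pos'],s['tcp_rot'],s['contact_force'])
    L=hang(s['tool_pos'],np.radians(s['tcp_rot'][2]-90))
    rows=[]
    for n,im in(('top',a),('side',b)):
        q=proj(n,[(s['tool_pos']+[*world(p,[(0,0,0)])[0][:2],.13])/2-[0,0,.02]])[0].astype(int);W,H=(76,57);x,y=q[0]-W//2,q[1]-H//2
        z=cv2.resize(im[y:y+H,x:x+W],(400,300),interpolation=cv2.INTER_CUBIC);o=z.copy()
        for A,B in L:
            g=((proj(n,[A,B])+.5-(x,y))*400/W);cv2.line(o,tuple(map(int,g[0])),tuple(map(int,g[1])),(0,0,255),1)
        for P in([(-26,-32,135),(70,-32,135),(70,32,135),(-26,32,135)],[(-8,-32,135),(8,-32,135),(8,32,135),(-8,32,135)]):
            g=((proj(n,world(p,P))+.5-(x,y))*400/W);cv2.polylines(o,[g.astype(np.int32)],True,(0,255,0),1)
        rows.append(np.hstack([z,o]));print(n,x,y)
    cv2.imwrite(f'pics/c{tag}.png',np.vstack(rows))
main(sys.argv[1])
E
python3 chk.py 6
```

```text
[ 0.36190859 -0.27387119  0.1875819 ] [ 1.79970821e+02 -2.30467756e-03  6.77039462e+01] [ 0.41962895  0.229231   -2.51441494]
top 314 209
side 195 236
```

View pics/c6.png

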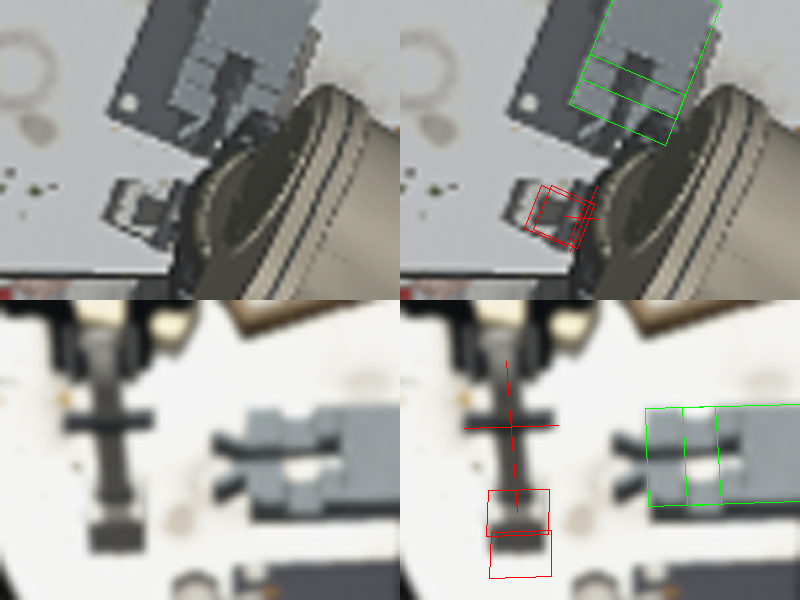

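Side view: the crossbar is at (109,420), but the block ends at (118,552), where plumb would put it at about 578. So the weight was clamped tilted, block toward the bracket's +y. I'll ease again here so it settles plumb.

Emit:
send_rows(deltas="0.765 0 0 0 0 0 0;0.755 0 0 0 0 0 0;0.75 0 0 0 0 0 0;0.748 0 0 0 0 0 0;0.747 0 0 0 0 0 0;0.746 0 0 0 0 0 0")

```text
time: 11.5
tool_pos: [0.3617, -0.2739, 0.1873]
tcp_rot: [180.0, -0.0, 67.7]
contact_force: [0.0, 0.4, -3.3]
opening: 0.0219
grasp_force: 8.4
```

Emit:
send_rows(deltas="0.745 0 0 0 0 0 0;0.745 0 0 0 0 0 0;0.745 0 0 0 0 0 0")

```text
time: 11.88
tool_pos: [0.3617, -0.2739, 0.1873]
tcp_rot: [180.0, 0.0, 67.7]
contact_force: [-0.3, -0.3, -3.2]
opening: 0.0217
grasp_force: 6.0
```

```bash
cat > tilt.py <<'E'
from fit import *
import sys
def pts(tp,yaw,th,zo=.0095):
    e=np.array([np.cos(yaw),np.sin(yaw),0]);f=np.array([-e[1],e[0],0]);h=np.array(tp)+[0,0,zo]
    d=-np.cos(th)*np.array([0,0,1])+np.sin(th)*f; g=np.cos(th)*f+np.sin(th)*np.array([0,0,1])  # d: block dir
    blk=[h+d*a+.015*(s*e+t*g) for a in(.1,.13) for s in(1,-1) for t in(1,-1)]
    bar=[h+.042*d+s*.022*e for s in(1,-1)]
    return np.array(blk),np.array(bar),np.array([h+.1*d])
def meas(im,tp,yaw,verbose=True):
    B,_,_=pts(tp,yaw,0);q=proj('side',B);x0,x1=int(q[:,0].min())-3,int(q[:,0].max())+4;y0=int(q[:,1].min())-25
    g=cv2.cvtColor(im,cv2.COLOR_BGR2GRAY)[y0:y0+50,x0:x1]
    m=(g<140); r=np.where(m.sum(1)>=6)[0]; 
    print('cols',x0,x1)
    for i in range(0,50): 
        c=np.where(m[i])[0]
        if len(c): print(y0+i,x0+c.min(),x0+c.max(),end=' | ')
    print()
    for th in np.radians([-20,-15,-10,-5,0,5,10,15,20]):
        B,b,_=pts(tp,yaw,th);q=proj('side',B);k=proj('side',b).mean(0);t=proj('top',B).mean(0)
        print(round(np.degrees(th)),'bottom %.1f xc %.1f bar %s topblk %s'%(q[:,1].max(),q[:,0].mean(),k.round(1),t.round(1)))
if __name__=='__main__':
    b=snap('side',f's{sys.argv[1]}.png');s=arm.state()
    yaw=np.radians(s['tcp_rot'][2]-90)
    if len(sys.argv)>2: meas(cv2.imread('pics/s6.png'),s['tool_pos'],yaw)
    meas(b,s['tool_pos'],yaw); print(s['moment'])
E
python3 tilt.py 7 1
```

```text
cols 207 227
246 207 224 | 247 207 223 | 248 207 223 | 249 207 222 | 250 207 220 | 251 208 219 | 252 212 217 | 253 213 217 | 254 213 217 | 255 213 217 | 256 213 218 | 257 208 223 | 258 207 223 | 259 207 223 | 260 207 222 | 261 212 218 | 262 213 218 | 263 213 218 | 264 214 218 | 265 214 218 | 266 214 218 | 267 214 218 | 268 214 218 | 269 214 218 | 270 214 218 | 271 214 219 | 272 214 219 | 273 214 219 | 274 214 219 | 275 215 218 | 276 215 218 | 277 215 219 | 278 214 221 | 279 212 221 | 280 212 221 | 281 212 221 | 282 212 221 | 283 213 221 | 
-20 bottom 298.6 xc 216.7 bar [215.4 263.2] topblk [355.1 254.4]
-15 bottom 296.5 xc 216.8 bar [215.5 262.5] topblk [352.3 253.3]
-10 bottom 294.1 xc 216.9 bar [215.5 261.7] topblk [349.4 252.1]
-5 bottom 291.5 xc 217.1 bar [215.6 260.8] topblk [346.6 250.9]
0 bottom 288.5 xc 217.1 bar [215.6 259.8] topblk [343.8 249.7]
5 bottom 285.4 xc 217.2 bar [215.7 258.7] topblk [341.1 248.5]
10 bottom 282.0 xc 217.3 bar [215.7 257.5] topblk [338.5 247.4]
15 bottom 278.5 xc 217.3 bar [215.7 256.3] topblk [335.9 246.2]
20 bottom 274.8 xc 217.3 bar [215.7 255. 
[... 483 characters left out ...]
 278 214 221 | 279 212 221 | 280 212 221 | 281 212 221 | 282 212 221 | 283 213 221 | 
-20 bottom 298.6 xc 216.7 bar [215.4 263.2] topblk [355.1 254.4]
-15 bottom 296.5 xc 216.8 bar [215.5 262.5] topblk [352.3 253.3]
-10 bottom 294.1 xc 216.9 bar [215.5 261.7] topblk [349.4 252.1]
-5 bottom 291.5 xc 217.1 bar [215.6 260.8] topblk [346.6 250.9]
0 bottom 288.5 xc 217.1 bar [215.6 259.8] topblk [343.8 249.7]
5 bottom 285.4 xc 217.2 bar [215.7 258.7] topblk [341.1 248.5]
10 bottom 282.0 xc 217.3 bar [215.7 257.5] topblk [338.5 247.4]
15 bottom 278.5 xc 217.3 bar [215.7 256.3] topblk [335.9 246.2]
20 bottom 274.8 xc 217.3 bar [215.7 255. ] topblk [333.4 245.1]
[-0.00396821 -0.01362568 -0.01152679]
```

Both views agree on a leftover tilt of about 7°, held by friction. I'll tighten and take it out by tilting the tool about the pivot axis.

Emit:
send_rows(deltas="0.76 0 0 0 0 0 0;0.8 0 0 0 0 0 0;1 0 0 0 0 0 0;1 -0.01 -0.03 0 -1.5 0.6 0;1 -0.01 -0.04 0 -2.5 1 0;1 -0.02 -0.04 0 -2.5 1 0;1 0 0 0 0 0 0;1 0 0 0 0 0 0")

```text
time: 12.92
tool_pos: [0.3613, -0.2751, 0.1874]
tcp_rot: [179.9, 7.0, 67.6]
contact_force: [-0.1, 0.1, -3.0]
opening: 0.0199
grasp_force: 59.6
```

Run:
```python
from tilt import *
b=snap('side','s8.png');a=snap('top','t8.png');s=arm.state();print(s['tool_pos'],s['tcp_rot'])
meas(b,s['tool_pos'],np.radians(-22.3))
o=[]
for n,im,x,y,W,H in(('top',a,318,225,48,36),('side',b,190,236,64,48)):
    z=cv2.resize(im[y:y+H,x:x+W],(400,300),interpolation=cv2.INTER_CUBIC);v=z.copy()
    B,k,_=pts(s['tool_pos'],np.radians(-22.3),0)
    g=(proj(n,np.r_[B,k])+.5-(x,y))*400/W;g=g.astype(int)
    for i,j in((0,1),(1,3),(3,2),(2,0),(4,5),(5,7),(7,6),(6,4),(8,9)): cv2.line(v,tuple(map(int,g[i])),tuple(map(int,g[j])),(0,0,255),1)
    o.append(np.hstack([z,v]))
cv2.imwrite('pics/c8.png',np.vstack(o))
```

```text
[ 0.36112997 -0.2752794   0.18738433] [179.92354829   6.97292901  67.61336657]
cols 207 227
246 207 224 | 247 207 223 | 248 207 222 | 249 207 222 | 250 207 220 | 251 208 219 | 252 212 217 | 253 212 217 | 254 212 217 | 255 213 217 | 256 213 217 | 257 213 217 | 258 212 218 | 259 208 223 | 260 207 223 | 261 207 223 | 262 207 219 | 263 213 218 | 264 213 217 | 265 213 217 | 266 214 217 | 267 214 218 | 268 214 218 | 269 214 218 | 270 214 218 | 271 214 218 | 272 214 218 | 273 214 218 | 274 214 219 | 275 214 219 | 276 214 219 | 277 214 219 | 278 214 219 | 279 215 219 | 280 215 219 | 281 213 221 | 282 212 221 | 283 212 221 | 284 212 221 | 285 212 221 | 286 212 221 | 287 212 221 | 288 215 218 | 
-20 bottom 299.0 xc 216.7 bar [215.4 263.6] topblk [355.5 254.6]
-15 bottom 296.9 xc 216.8 bar [215.5 262.9] topblk [352.7 253.4]
-10 bottom 294.6 xc 216.9 bar [215.5 262.1] topblk [349.8 252.3]
-5 bottom 291.9 xc 217.0 bar [215.6 261.2] topblk [347.  251.1]
0 bottom 289.0 xc 217.1 bar [215.6 260.2] topblk [344.2 249.9]
5 bottom 285.8 xc 217.2 bar [215.6 259.1] topblk [341.5 248.7]
10 bottom 282.4 xc 217.2 bar [215.7 257.9] topblk [338.9 247.5]
15 bottom 278.9 xc 217.3 bar [215.7 256.7] topblk [336.3 246.4]
20 bottom 275.2 xc 217.3 bar [215.7 255.4] topblk [333.8 245.3]
```

View pics/c8.png

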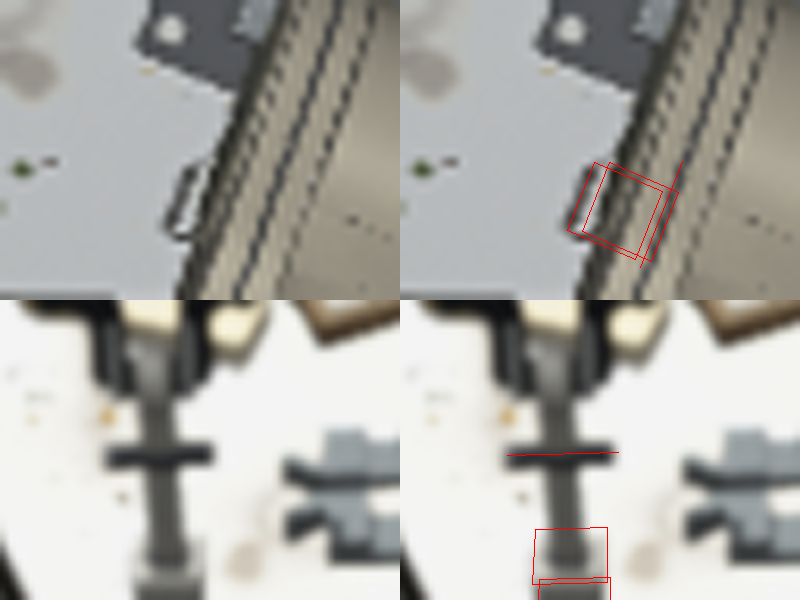

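The tool tilt fixed it: the block edge is at (168,230) in the top view and the crossbar at (160,455) in the side view, both matching a plumb model. I'll line up with the slot and enter slowly.

Emit:
send_rows(deltas="1 0.45 -0.3 0 0 0 0;1 0.9 -0.4 0 0 0 0;1 0.9 -0.4 0 0 0 0;1 0.5 -0.2 0 0 0 0;1 0 0 0 0 0 0;1 0 0 0 0 0 0")

```text
time: 13.78
tool_pos: [0.3885, -0.288, 0.1872]
tcp_rot: [180.0, 7.0, 67.6]
contact_force: [-0.7, -0.3, -3.7]
opening: 0.0199
grasp_force: 59.6
```

```bash
cat > bf.py <<'E'
from fit import *
p,w=np.load('p.npy');s=arm.state();T=s['tool_pos'];c,n=np.cos(p[2]),np.sin(p[2])
from scipy.spatial.transform import Rotation as Rn
R=Rn.from_euler('xyz',s['tcp_rot'],degrees=True).as_matrix();h=T-R[:,2]*.0095
d=h[:2]-p[:2];print('head in bracket mm',1e3*(c*d[0]+n*d[1]),1e3*(-n*d[0]+c*d[1]),'z',h[2],'tooly yaw',np.degrees(np.arctan2(R[1,1],R[0,1])),'F',s['contact_force'],'M',s['moment'])
E
python3 bf.py
```

```text
head in bracket mm -59.205956120485595 0.10300249572373424 z 0.19665424319682956 tooly yaw -22.346976466490528 F [-0.74766363 -0.34203154 -3.72319304] M [ 0.16177696 -0.05617694 -0.02104842]
```

Emit:
send_rows(deltas="1 0.55 -0.23 0 0 0 0;1 0.55 -0.23 0 0 0 0;1 0.46 -0.19 0 0 0 0;1 0 0 0 0 0 0")

```text
time: 14.28
tool_pos: [0.4046, -0.2947, 0.1873]
tcp_rot: [179.9, 7.0, 67.7]
contact_force: [-1.4, -1.2, -3.9]
opening: 0.0203
grasp_force: 59.6
```

Emit:
send_rows(deltas="1 0.46 -0.19 0 0 0 0;1 0.46 -0.19 0 0 0 0;1 0 0 0 0 0 0")

```text
time: 14.65
tool_pos: [0.4139, -0.2984, 0.1873]
tcp_rot: [179.9, 7.0, 67.7]
contact_force: [0.4, 0.0, -3.1]
opening: 0.0199
grasp_force: 59.6
```

Emit:
send_rows(deltas="1 0.46 -0.19 0 0 0 0;1 0.46 -0.19 0 0 0 0;1 0 0 0 0 0 0")

```text
time: 15.02
tool_pos: [0.4231, -0.3022, 0.1873]
tcp_rot: [179.9, 7.0, 67.7]
contact_force: [-0.2, -0.4, -2.7]
opening: 0.0198
grasp_force: 59.6
```

```bash
python3 bf.py
```

```text
head in bracket mm -21.831479963823938 0.21724480068020455 z 0.1967258231145974 tooly yaw -22.329020723349174 F [-0.2052217  -0.43529954 -2.71083039] M [ 0.1992444  -0.02603014 -0.01791772]
```

It's in the slot with no side force, so I'll continue to the keyhole.

Emit:
send_rows(deltas="1 0.46 -0.19 0 0 0 0;1 0.46 -0.19 0 0 0 0;1 0.46 -0.19 0 0 0 0;1 0.4 -0.17 0 0 0 0;1 0.28 -0.13 0 0 0 0;1 0 0 0 0 0 0;1 0 0 0 0 0 0")

```text
time: 15.9
tool_pos: [0.4432, -0.3108, 0.1873]
tcp_rot: [179.9, 7.0, 67.7]
contact_force: [-0.6, 0.2, -3.5]
opening: 0.0202
grasp_force: 59.6
```

```bash
python3 bf.py
python3 - <<'E'
from tilt import *
b=snap('side','s9.png');p,w=np.load('p.npy');s=arm.state()
B,k,_=pts(s['tool_pos'],p[2],0);q=proj('side',k);print('bar ends pred',q)
g=cv2.cvtColor(b,cv2.COLOR_BGR2GRAY);x,y=q.mean(0).astype(int)
for r in range(y-9,y+10): print(r,g[r,x-16:x+17])
E
```

```text
head in bracket mm 0.06270493007738892 -0.025131856488080223 z 0.19673139314527843 tooly yaw -22.341705955216895 F [-0.60202045  0.1513103  -3.54702744] M [ 0.24482279 -0.03625098 -0.03298553]
bar ends pred [[260.77825648 259.30146217]
 [242.96256429 259.82524171]]
250 [244 244 244 244 244 244 242 235 221 187 134  92  70  67  78  92  99 101
  98 100 109  97 109 157 199 215 218 220 219 219 219 220 223]
251 [244 244 244 244 244 244 244 243 240 224 184 155 140 116  92  86  88  89
  96 137 178 173 169 194 219 224 220 219 218 219 218 219 220]
252 [244 244 244 244 244 244 244 244 244 239 232 227 211 162 103  78  77  77
  92 156 219 231 229 231 233 229 224 221 221 222 222 222 223]
253 [244 244 244 244 244 244 244 244 245 244 244 244 236 180 107  76  72  72
  89 159 230 242 242 241 238 233 228 225 224 225 225 226 228]
254 [244 244 244 244 244 244 244 244 244 245 245 245 238 183 109  79  75  75
  89 156 226 240 241 239 236 232 227 223 222 223 222 224 227]
255 [244 244 244 244 244 243 242 240 239 240 240 240 229 171 106  81  79  79
  90 140 200 222 224 221 215 211 208 205 204 204 203 202 203]

[... 1106 characters left out ...]
 157]
264 [137  80  62  60  63  70  80  86  82  77  77  76  74  74  78  80  80  80
  80  76  69  65  65  67  83 119 147 155 156 156 156 157 158]
265 [169 135 113  87  66  62  64  68  65  64  63  64  67  72  79  81  81  81
  85  98 114 121 127 132 119 114 134 151 155 156 156 156 158]
266 [210 201 186 153 113  97  96  93  81  70  69  71  73  77  81  82  81  81
  95 133 169 182 187 193 168 123 115 134 143 146 152 156 156]
267 [230 231 221 197 160 142 140 135 113  94  91  87  84  83  80  81  81  81
  99 144 180 182 179 182 160 116  95 104 111 120 135 143 144]
268 [231 225 208 184 157 145 146 147 130 111 107  97  88  85  78  79  81  82
  98 133 153 140 128 125 114  92  83  86  89  93 104 110 111]
```

Step 3's pose is reached. The crossbar reads about 1.5 mm short along the slot, so I'll nudge it forward and turn -90° with the head kept on the keyhole axis.

Emit:
send_rows(deltas="1 0.11 -0.05 0 0 0 0;1 0 0 0 0 0 0;1 -0.01 0.02 0 0 0 -10;1 -0.01 0.02 0 0 0 -10;1 -0.01 0.02 0 0 0 -10;1 -0.01 0.02 0 0 0 -10;1 0 0 0 0 0 0")

```text
time: 16.82
tool_pos: [0.4442, -0.3107, 0.1873]
tcp_rot: [179.9, 7.0, 27.7]
contact_force: [-0.6, -0.8, -2.3]
opening: 0.0202
grasp_force: 59.6
```

```bash
python3 bf.py
```

```text
head in bracket mm 1.6254588441788507 0.1805376012949807 z 0.19668222650413855 tooly yaw -62.286935784997 F [-0.56098013 -0.81456267 -2.30723945] M [ 8.83223028e-02 -1.69779494e-01  1.20617834e-04]
```

Emit:
send_rows(deltas="1 -0.02 0.02 0 0 0 -10;1 -0.02 0.01 0 0 0 -10;1 -0.01 0.02 0 0 0 -10;1 -0.01 0.02 0 0 0 -10;1 0 0.01 0 0 0 -10.2;1 0 0 0 0 0 0;1 0 0 0 0 0 0")

```text
time: 17.7
tool_pos: [0.4435, -0.3095, 0.1873]
tcp_rot: [179.9, 7.0, -22.2]
contact_force: [-0.3, -0.1, -3.1]
opening: 0.0202
grasp_force: 59.6
```

```bash
python3 bf.py
python3 - <<'E'
from tilt import *
b=snap('side','s10.png');p,w=np.load('p.npy');s=arm.state()
B,k,_=pts(s['tool_pos'],p[2]-np.pi/2,0)
for z in(0,-.003):
  print('bar ends pred',proj('side',k+[0,0,z]))
n=proj('side',world(p,[(0,-32,135),(0,32,135)]));print('notch ends',n)
g=cv2.cvtColor(b,cv2.COLOR_BGR2GRAY)
for r in range(244,277): print(r,g[r,238:270])
E
```

```text
head in bracket mm 1.0258230835993305 0.14078445492699493 z 0.19673889779202697 tooly yaw -112.19053427478102 F [-0.26776098 -0.10648032 -3.05589117] M [-0.04524454 -0.14143101 -0.01766804]
bar ends pred [[252.1746329  265.62683755]
 [251.374126   252.97004366]]
bar ends pred [[252.17283948 266.49866157]
 [251.37390963 253.83475904]]
notch ends [[252.39749756 274.40119869]
 [251.24526128 255.91591118]]
244 [244 242 234 227 226 233 240 242 231 170 100  54  25  14  15  17  18  18
  20  17  14  29 100 190 237 243 243 242 243 243 243 243]
245 [244 244 243 242 242 243 244 242 228 172 110  63  30  16  15  18  18  19
  20  20  26  57 137 218 241 243 242 242 242 242 242 243]
246 [244 244 244 244 244 244 244 240 217 161 109  68  35  18  16  16  16  18
  25  43  75 124 184 231 241 242 241 241 241 240 241 242]
247 [244 244 244 244 244 244 244 239 208 148 101  68  39  18  15  15  17  22
  40  73 134 196 227 237 240 239 239 239 239 239 240 240]
248 [244 244 244 244 244 244 244 238 201 134  87  66  39  21  16  15  18  28
  52  92 162 224 238 238 236 234 233 233 234 235 237 238]
249 [244 244 244 24
[... 3060 characters left out ...]
  85  88  89  94 105 109]
272 [ 58  74 107 147 170 168 161 159 158 154 133  97  82  84  85  85  83  80
  83  86  85  82  82  84  84  85  87  85  85  86  87  88]
273 [103 142 181 201 186 162 151 149 149 145 130  99  84  84  84  85  83  81
  79  78  79  79  78  78  78  80  82  82  81  81  80  81]
274 [171 205 224 219 176 133 120 118 116 112 101  86  83  84  84  83  83  78
  68  64  64  65  63  64  63  65  68  66  66  67  66  67]
275 [215 227 230 213 153  93  79  79  76  73  71  72  77  81  81  81  82  75
  63  56  55  56  57  57  57  58  58  58  58  57  58  57]
276 [229 230 228 208 144  78  58  58  58  59  59  63  67  70  71  71  71  67
  60  56  60  60  62  64  64  63  64  66  68  69  68  70]
```

Emit:
send_rows(deltas="1 -0.1 0.03 0 0 0 -0.3;1 0 0 0 0 0 0;1 0 0 -0.3 0 0 0;1 0 0 -0.3 0 0 0;1 0 0 -0.3 0 0 0;1 0 0 -0.2 0 0 0;1 0 0 0 0 0 0")

```text
time: 18.62
tool_pos: [0.4424, -0.3094, 0.1762]
tcp_rot: [179.9, 7.0, -22.8]
contact_force: [0.2, -0.5, -3.1]
opening: 0.0202
grasp_force: 59.6
```

```bash
python3 bf.py
```

```text
head in bracket mm -0.08430727377307219 -0.13387401585436354 z 0.18557902352428302 tooly yaw -112.83556869927268 F [ 0.19619941 -0.45198908 -3.14676065] M [-0.15297469 -0.1730287   0.0303302 ]
```

Emit:
send_rows(deltas="1 0 0 -0.15 0 0 0;1 0 0 0 0 0 0")

```text
time: 18.88
tool_pos: [0.4425, -0.3094, 0.1748]
tcp_rot: [179.9, 7.0, -22.8]
contact_force: [0.5, -0.0, -2.7]
opening: 0.0199
grasp_force: 59.6
```

Emit:
send_rows(deltas="1 0 0 -0.15 0 0 0;1 0 0 0 0 0 0")

```text
time: 19.12
tool_pos: [0.4424, -0.3094, 0.1732]
tcp_rot: [179.9, 7.0, -22.8]
contact_force: [-0.0, -0.1, -2.8]
opening: 0.0198
grasp_force: 59.6
```

Emit:
send_rows(deltas="1 0 0 -0.15 0 0 0;1 0 0 0 0 0 0")

```text
time: 19.38
tool_pos: [0.4424, -0.3094, 0.1717]
tcp_rot: [179.9, 7.0, -22.8]
contact_force: [-0.3, -0.2, -2.1]
opening: 0.0202
grasp_force: 59.6
```

Emit:
send_rows(deltas="1 0 0 -0.1 0 0 0;1 0 0 0 0 0 0")

```text
time: 19.62
tool_pos: [0.4425, -0.3094, 0.1708]
tcp_rot: [179.9, 7.0, -22.8]
contact_force: [-0.1, -0.2, -2.8]
opening: 0.0202
grasp_force: 59.6
```

Emit:
send_rows(deltas="1 0 0 -0.1 0 0 0;1 0 0 0 0 0 0")

```text
time: 19.88
tool_pos: [0.4426, -0.3095, 0.1701]
tcp_rot: [179.9, 7.0, -22.8]
contact_force: [-0.2, 0.5, 0.4]
opening: 0.0203
grasp_force: 59.9
```

Emit:
send_rows(deltas="1 0 0 -0.1 0 0 0;1 0 0 0 0 0 0")

```text
time: 20.12
tool_pos: [0.443, -0.3097, 0.1699]
tcp_rot: [179.9, 6.9, -22.8]
contact_force: [-1.3, 2.1, 9.4]
opening: 0.02
grasp_force: 61.0
```

Emit:
send_rows(deltas="1 0 0 -0.1 0 0 0;1 0 0 0 0 0 0")

```text
time: 20.38
tool_pos: [0.4433, -0.3099, 0.1698]
tcp_rot: [180.0, 6.9, -22.8]
contact_force: [-1.2, 2.8, 16.0]
opening: 0.0202
grasp_force: 61.9
```

Contact came about 4 mm above the seat by the nominal numbers, so the crossbar may be on a lip of the notch. I'll unload and sweep gently along the bracket's x, watching for the drop.

Emit:
send_rows(deltas="1 0 0 0.2 0 0 0;1 0 0 0 0 0 0")

```text
time: 20.62
tool_pos: [0.4426, -0.3095, 0.17]
tcp_rot: [179.9, 7.0, -22.8]
contact_force: [-0.5, 0.2, 3.4]
opening: 0.0201
grasp_force: 60.2
```

Emit:
send_rows(deltas="1 0.09 -0.04 0 0 0 0;1 0 0 0 0 0 0")

```text
time: 20.88
tool_pos: [0.4433, -0.3098, 0.17]
tcp_rot: [179.9, 7.0, -22.8]
contact_force: [-1.9, 2.0, 5.3]
opening: 0.0206
grasp_force: 60.5
```

Emit:
send_rows(deltas="1 0.09 -0.04 0 0 0 0;1 0 0 0 0 0 0")

```text
time: 21.12
tool_pos: [0.4438, -0.3101, 0.17]
tcp_rot: [179.9, 7.1, -22.9]
contact_force: [-3.7, 3.2, 6.5]
opening: 0.0205
grasp_force: 60.6
```

```bash
python3 bf.py
```

```text
head in bracket mm 1.4707235973379575 -0.23848948836716788 z 0.17938327370081228 tooly yaw -112.8468895294566 F [-3.74369859  3.23763062  6.49136645] M [ 0.6286295   0.94356252 -0.01868177]
```

Emit:
send_rows(deltas="1 -0.18 0.08 0 0 0 0;1 0 0 0 0 0 0")

```text
time: 21.38
tool_pos: [0.4427, -0.3096, 0.17]
tcp_rot: [179.9, 7.0, -22.8]
contact_force: [-0.4, 0.6, 3.2]
opening: 0.0201
grasp_force: 60.4
```

Emit:
send_rows(deltas="1 -0.09 0.04 0 0 0 0;1 0 0 0 0 0 0")

```text
time: 21.62
tool_pos: [0.442, -0.3092, 0.17]
tcp_rot: [179.9, 6.9, -22.8]
contact_force: [2.0, -0.8, 3.7]
opening: 0.0202
grasp_force: 60.3
```

Emit:
send_rows(deltas="1 -0.09 0.04 0 0 0 0;1 0 0 0 0 0 0")

```text
time: 21.88
tool_pos: [0.4411, -0.3088, 0.17]
tcp_rot: [179.9, 6.9, -22.8]
contact_force: [3.2, -2.1, 2.5]
opening: 0.0199
grasp_force: 60.3
```

```bash
python3 bf.py
```

```text
head in bracket mm -1.5286967962453193 -0.11207307263372675 z 0.17943501523034033 tooly yaw -112.82455681143577 F [ 3.19900055 -2.07685396  2.50127737] M [-0.50833191 -0.91477001 -0.0126573 ]
```

The force is elastic and symmetric about centre, which suggests it may be in the notch. I'll re-centre and look.

Emit:
send_rows(deltas="1 0.16 -0.07 0 0 0 0;1 0 0 0.05 0 0 0;1 0 0 0 0 0 0")

```text
time: 22.25
tool_pos: [0.4419, -0.3092, 0.1701]
tcp_rot: [179.9, 7.0, -22.9]
contact_force: [1.1, -0.5, 1.5]
opening: 0.0197
grasp_force: 60.1
```

```bash
python3 bf.py
python3 - <<'E'
from fit import *
b=snap('side','s12.png');a=snap('top','t12.png');p,w=np.load('p.npy')
def z(n,im,x,y,W,H,hs,S=(400,300)):
    v=cv2.resize(im[y:y+H,x:x+W],S,interpolation=cv2.INTER_CUBIC)
    for h,c in hs:
        # near end circle + far end
        for yy in(-22,22):
            P=[(6*np.cos(t),yy,h+6*np.sin(t)) for t in np.linspace(0,6.28,24)]
            g=((proj(n,world(p,P))+.5-(x,y))*S[0]/W).astype(np.int32);cv2.polylines(v,[g],True,c,1)
    return v
R=(230,238,44,33)
f=cv2.imread('pics/s10.png')
m=np.vstack([np.hstack([z('side',b,*R,[]),z('side',b,*R,[(133,(0,0,255)),(138,(0,255,0))])]),
 np.hstack([z('side',f,*R,[(154.7,(0,0,255))]),z('side',cv2.imread('pics/s0.png'),*R,[(133,(0,0,255))])])])
cv2.imwrite('pics/c12.png',m)
E
```

```text
head in bracket mm -0.577751566405866 -0.16691222547633938 z 0.1794933525505845 tooly yaw -112.84991042932009 F [ 1.12200927 -0.51256752  1.49563247] M [-0.25031333 -0.23413274  0.02795692]
```

View pics/c12.png

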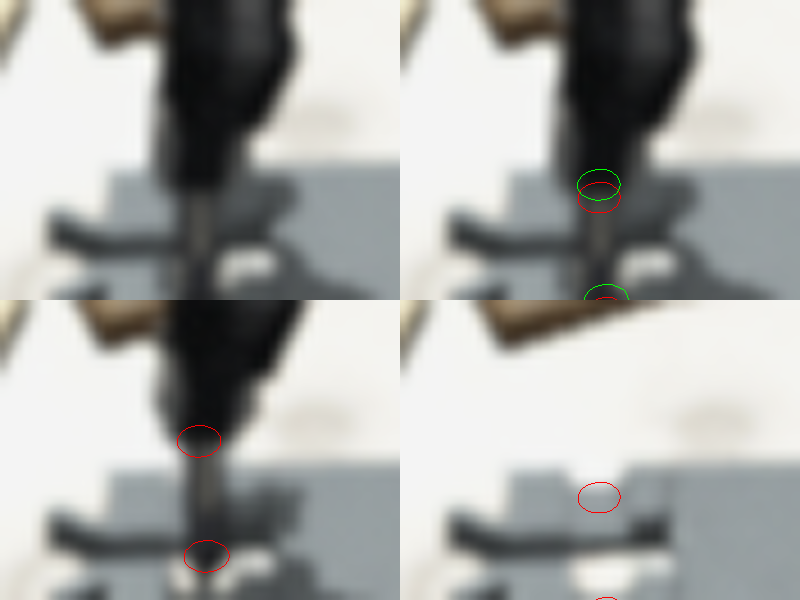

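The crop cut off the near end of the crossbar, so the picture doesn't settle it. A small twist will: in the notch it is blocked, on the plate it turns freely.

Emit:
send_rows(deltas="1 0.05 -0.02 0 0 0 4;1 0 0 0 0 0 0")

```text
time: 22.6
tool_pos: [0.4424, -0.3094, 0.1701]
tcp_rot: [179.9, 7.1, -18.9]
contact_force: [0.2, -1.0, 0.6]
opening: 0.0199
grasp_force: 59.9
```

```bash
python3 bf.py
```

```text
head in bracket mm -0.11098058393440462 -0.09587817370619826 z 0.17949679778009023 tooly yaw -108.85138122310748 F [ 0.20669851 -0.97914339  0.61826981] M [-0.2620479  -0.07637702  0.00849334]
```

Emit:
send_rows(deltas="1 0 0 0 0 0 4;1 0 0 0 0 0 0")

```text
time: 22.85
tool_pos: [0.4426, -0.3095, 0.1701]
tcp_rot: [179.9, 7.0, -15.0]
contact_force: [1.0, -0.7, -1.2]
opening: 0.0204
grasp_force: 59.8
```

```bash
python3 bf.py
```

```text
head in bracket mm 0.10967295776710766 -0.014583800651732372 z 0.17953494801084824 tooly yaw -104.94373068425129 F [ 0.98861599 -0.72528033 -1.22189199] M [-0.36869013 -0.35788081 -0.25444731]
```

The yaw moment rises to 0.25 N·m under almost no normal load, so the notch walls are blocking it: the crossbar is in. I'll turn back, then ease and release slowly.

Emit:
send_rows(deltas="1 0 0 0 0 0 -4;1 0 0 0 0 0 -3.7;1 0 0 0 0 0 0;0.77 0 0 0 0 0 0;0.765 0 0 0 0 0 0;0.755 0 0 0 0 0 0;0.75 0 0 0 0 0 0;0.746 0 0 0 0 0 0")

```text
time: 23.85
tool_pos: [0.4428, -0.3095, 0.1703]
tcp_rot: [179.9, 7.0, -22.5]
contact_force: [-0.4, 0.2, -2.8]
opening: 0.0217
grasp_force: 8.4
```

```bash
python3 bf.py
```

```text
head in bracket mm 0.2979089735198404 -0.14071299985367364 z 0.17972347159109825 tooly yaw -112.5351982705159 F [-0.43745406  0.23444047 -2.83207547] M [-0.10112081 -0.23217464 -0.01208038]
```

Emit:
send_rows(deltas="0.743 0 0 0 0 0 0;0.741 0 0 0 0 0 0;0.739 0 0 0 0 0 0;0.739 0 0 0 0 0 0")

```text
time: 24.35
tool_pos: [0.4428, -0.3096, 0.1705]
tcp_rot: [179.9, 7.0, -22.5]
contact_force: [0.7, 0.7, 0.5]
opening: 0.0224
grasp_force: 0.0
```

Emit:
send_rows(deltas="0.72 0 0 0 0 0 0;0.68 0 0 0 0 0 0;0.6 0 0 0 0 0 0;0.4 0 0 0 0 0 0;0.2 0 0 0 0 0 0;0 0 0 0 0 0 0;0 0 0 0 0 0 0;0 0 0 0 0 0 0")

```text
time: 25.35
tool_pos: [0.4428, -0.3095, 0.1703]
tcp_rot: [179.9, 7.0, -22.5]
contact_force: [-0.6, -0.3, 0.4]
opening: 0.0854
grasp_force: 0.0
```

Emit:
send_rows(deltas="0 0 0 1 0 0 0;0 0 0 2 0 0 0;0 0 0 3 0 0 0;0 0 0 4 0 0 0;0 -2 2 4 0 0 0;0 -3 4 2 0 0 0;0 -3 5 0 0 0 0;0 0 0 0 0 0 0")

```text
time: 26.35
tool_pos: [0.3624, -0.1988, 0.332]
tcp_rot: [-179.6, 6.8, -22.3]
contact_force: [-0.2, -0.4, 0.5]
opening: 0.0855
grasp_force: 0.0
```

Emit:
send_rows(deltas="0 0 5 0 0 0 0;0 0 5 0 0 0 0;0 0 5 0 0 0 0;0 0 4 0 0 0 0;0 0 0 0 0 0 0")

```text
time: 26.98
tool_pos: [0.364, -0.0089, 0.3302]
tcp_rot: [179.9, 7.1, -22.3]
contact_force: [0.4, -1.2, -0.5]
opening: 0.0852
grasp_force: 0.0
```

Run:
```python
from fit import *
b=snap('side','s13.png');a=snap('top','t13.png');p,w=np.load('p.npy');s=arm.state();print(s['tool_pos'],s['contact_force'])
for n,im in(('side',b),('top',a)):
    g=cv2.cvtColor(im,cv2.COLOR_BGR2GRAY).astype(int);g0=cv2.cvtColor(cv2.imread(f'pics/{n[0]}0.png'),cv2.COLOR_BGR2GRAY).astype(int)
    for h in(133,139): print(n,h,'bar ends',proj(n,world(p,[(0,-22,h),(0,22,h)])).round(1).tolist(),'head',proj(n,world(p,[(0,0,h+42)])).round(1),'top',proj(n,world(p,[(0,0,h+57)])).round(1),'blk',proj(n,world(p,[(0,0,h-73)])).round(1))
    c=proj(n,world(p,[(0,0,150)]))[0].astype(int);x,y=c[0]-11,c[1]-(18 if n=='side' else 12)
    for r in range(y,y+(46 if n=='side' else 26)): print(r,g[r,x:x+22])
    print('x0',x)
```

```text
[ 0.36404555 -0.01157571  0.33037412] [ 0.41032897 -1.14775556  0.45734365]
side 133 bar ends [[252.2, 272.0], [251.4, 259.2]] head [[251.8 253.3]] top [[251.8 248.8]] blk [[251.8 285.2]]
side 139 bar ends [[252.2, 270.2], [251.4, 257.6]] head [[251.8 251.5]] top [[251.8 247. ]] blk [[251.8 283.7]]
242 [149  89  76  95 125 146 171 206 221 230 238 242 243 244 244 243 243 243
 242 242 242 243]
243 [198 158 153 176 208 224 232 239 242 242 244 244 244 244 244 244 244 243
 242 242 243 243]
244 [234 228 227 233 240 242 243 244 244 244 244 244 244 244 244 244 244 243
 242 242 242 242]
245 [243 242 242 243 244 244 244 244 244 244 244 244 244 244 244 244 243 242
 242 241 241 242]
246 [244 244 244 244 244 244 244 244 244 243 242 242 242 242 243 243 242 241
 241 241 241 241]
247 [244 244 244 244 244 244 244 243 241 239 236 234 234 235 237 239 239 240
 240 240 240 240]
248 [244 244 244 244 244 244 243 239 232 226 221 221 223 222 222 225 230 235
 239 240 239 238]
249 [244 244 244 244 244 243 238 226 208 203 205 206 208 206 201 198 201 218
 234 238 235 233]
250 [244 244 244 244 244 241 229 197 183
[... 5575 characters left out ...]
95 112 111
 124 102 103 103]
231 [ 82  64  62  61  84 138 121  67  85  90 119 132 130 130 130 131 129 130
 139 104 103 169]
232 [ 81  64  78 104 136 139  62  64  63  79 146 132 130 129 129 129 126 126
 110 111 105 171]
233 [ 75  91 151 132 120  59  63  64  65  83 135 136 131 130 129 128 128 126
  99 111 112 175]
234 [ 82 144 125  94  80  64  65  63  66  87 129  51  82 148 130 129 129 125
 117 115 187 186]
235 [ 75  96  66  85  81  64  63  67 104  73 132  80  68  82  76 111 140 122
 117 113 189 186]
236 [ 78  77  83  82  62  64  62  92 192  69 141 125 109 125 124 102  86 119
 115 112 191 186]
237 [189 144 109  67  62  62  65  90 123  73 153 152 163 120 126 123 121 119
 113 112 189 184]
x0 347
```

Both views match the seated model: the head's top edge is at row ~249, the crossbar is along the notch and the block is under the head. I'll let it settle and hand in.

Emit:
send_rows(deltas="0 0 0 0 0 0 0;0 0 0 0 0 0 0;0 0 0 0 0 0 0;0 0 0 0 0 0 0")

```text
time: 27.58
tool_pos: [0.3636, -0.0109, 0.3304]
tcp_rot: [180.0, 7.0, -22.6]
contact_force: [-0.1, 0.0, -0.8]
opening: 0.0855
grasp_force: 0.0
```

```bash
python3 -c "
from rig import arm
print(arm.sign_off())"
```

```text
the job is handed in; nothing more can be done
None
```

The job is handed in at about 27.6 s: by the last camera images the weight hangs plumb with its crossbar in the notch, let go and with the arm clear; sign-off returned no verdict, and I didn't re-measure the bystanders.

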